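# Open the combination latch of the instrument case

### The arm

A 7-joint arm with a two-finger parallel gripper is mounted at the origin on the work surface. World frame = base frame: x ahead of the robot, y to its left, z up, the work surface at z = 0. Lengths are in m, angles in degrees, forces in N, time in s.
With the tool pointing down it reaches from about 0.425 to 0.875 m from the base axis. Payload 4.7 kg.
Tool frame: the origin (TCP) lies on the mounting face of the last link; the fingertips stand 182 mm ahead of it and the grasp point (between the pads) lies 164 mm ahead of it; z points along the fingers, x is the direction in which the jaws open and shut, and the axes are right-handed (so a half turn about z gives the same grasp; the last joint's range is limited). The gripper opens to 87 mm and grips with 3 to 60 N. Pads are 19 mm wide; open, the fingers measure 117 mm over their backs; the gripper's body (75 mm by 190 mm) begins 51 mm behind the grasp point.
Start: joints at [-75.682, 18.392, -4.016, 83.108, 1.295, 78.541, -3.26], TCP at [0.152, 0.632, 0.405] pointing down, gripper open.
Joint ranges: [-163.93, 163.93], [-17.29, 119.83], [-79.2, 71.16], [3.27, 140.29], [-89.18, 269.18], [5.43, 117.66], [-154.24, 154.24]. Speed limits (degrees/s): [147.25, 147.25, 180, 180, 180, 180, 180].

### API

Orientations are given as [roll, pitch, yaw] about the fixed x, y, z axes, in that order (R = Rz(yaw) Ry(pitch) Rx(roll)).
In Python, from cell import status, cams, env, outline_of, landmark_of gives the robot as it stands. The module is installed in compiled form; this text tells all that it offers.
- The arm moves only by the tool jog_arm, never from a script. Its argument "rows" is a list of rows, each a list of 7 numbers: the closure, from 0 (fully open) to 1 (shut), then the shift along the tool's x, y, z in m, then the turn, a rotation vector about the tool's x, y, z in degrees. A call has 1 to 12 rows; each row shifts and turns the commanded pose from where the row before left it, along the tool's axes as they then stand; what a row does not reach is not made up. A row lasts 1/12 s, in which the tool goes at most 41.7 mm and 7.16 degrees, less where a joint would pass 70% of its speed; a pose out of reach is approached as far as the arm can. A call with a gripper value outside its range is refused whole. The fingers move at their own pace and stop on an object; "grip_force" is the grip in N (left out, the last holds). Time passes only in rows, so rows that do not move let the fingers close. It gives the time, the measured TCP pose, the force and the opening at its end, in the units of the state.
- status.get_obs(): the state, without advancing time (a new reading comes with each control period).
- cams.read_camera(name): name is "scene" or "top" or "wrist"; returns (picture, depth): 420x560x3 uint8, red, green, blue; 420x560 float32, m along the optical axis (not along the pixel's ray), 0 where there is no reading.
- cams.camera_params(name): a dict with "vfov" (degrees; the focal length in pixels is half the picture's height over the tangent of half this angle, whatever the lens; pixels are square), "cx", "cy" (the principal point, pixels), "k1" (the pictures are not rectified: a ray, as slopes to the right and down, at radius r is drawn at 1 + k1 r^2 times it, then the intrinsics apply), "eye" and "attitude" of the camera in the world. Camera axes: x right, y up, looking along -z (the intrinsics and any distortion apply to the point x, -y, -z); pixel columns grow to the right and rows downward; lengths in m; the calibration is good to about 2 mm. A picture is of the moment at which its call begins: read the wrist's pose just before it. camera_params takes no time and is no camera call; for the wrist camera it gives the pose at the moment of the call.
- env.sign_off(): hands the job in, once; it reports no verdict.
Trained networks look in the newest picture that a camera, given by its name, has taken for a name from the list of things; names that differ only in an ending like _2 or _b are one class to them, and where a whole thing is asked for, a point or a joint stands for the part that bears it (a point fixed in the world has none). Each returns a list of dicts, best first, with "conf" (0 to 1); they miss things now and then, are a little off and sometimes report something else, mostly with a low value. They report only what shows in the picture. A call takes as long as a camera call.
- outline_of(camera, name): "pixels" (420x560 bool, what is visible of it) and "box" ([left, top, right, bottom] in pixels, round what is visible of it).
- landmark_of(camera, name): "position" ([row, column] in pixels: a listed point, or the origin of a listed thing).
The state is a dict: "time_s": time; "qpos": joint angles; "joint_velocities": joint speeds; "effort": joint torques, N m; "tool_pos": TCP position; "tool_rot": TCP orientation; "force": force on the tool from outside, world axes, zero at the start; "wrist_torque": the same for the moment, N m; "grip_width": finger opening in m.
Only numpy, scipy, OpenCV 4.12 (cv2) and the standard library are available. Lean on these libraries where they do the work, as an engineer would, in place of code of your own. Each camera call takes 0.05 s, during which the arm holds its last target. There are 200 camera calls.

### The job

Unlock the instrument case: turn the left dial (as seen from the robot) to 3 and the right dial to 7, in either order, feeling for each one to drop in near its number and never forcing it on once it has; then slide the orange latch all the way over to the green, open side and let go. Leave the things lying around undisturbed.

Things in the scene. Friction and masses are not known exactly. Their poses are not given: they have to be found in the camera images.
- case: Grey steel instrument case, fixed, 220 (x) x 300 (y) x 60 mm high; origin under its centre, x away from the robot, y to the robot's left. On top a beige lock housing (x -26 to 70, y +-125 mm, top at z = 84 mm) carries two dials, axes vertical at x = 30, y = +65 (left) and -65 mm (right). The orange latch runs along y on the housing's robot side.
- dial_a (a joint): Left dial, code 3. Angle in rad, counter-clockwise from above; turns from -0.3 to 6.58, friction about 0.05 N m. Black disc, 74 mm across, 4 mm thick (underside 84.5 mm above the case's foot), numbered 0 to 9 every 36 degrees: number d is at the index mark at d x 0.6283, so 3 is at 1.885. It starts 0.45 to 1.2 rad below its code.
- dial_a_grip (a point): Point on the left dial's axis to grip its aluminium bar: 13 mm below the bar's top, 23 mm above the black disc's face. The bar is 44 mm long, 14 mm wide, 36 mm tall; it lies along the case's x at angle 0 and turns with the dial. The point's x axis runs along the bar.
- dial_b (a joint): Right dial, code 7, in all else like the left: 7 is at its index mark at 4.398 rad. It starts 0.45 to 1.2 rad above its code.
- dial_b_grip (a point): The same point on the right dial, with the same bar: 13 mm below the bar's top; x axis along the bar.
- index_a (a point): Red index mark on the housing, on the robot side of the left dial. The lock is worn: the dial drops in anywhere within 0.25 rad either side of the printed number. There a hidden spring pin falls into a gate in a disc under the dial; the fall is hardly felt, but the dial then has only about 0.07 rad of play, with a firm stop both ways. Anywhere in the play is good.
- index_b (a point): The right dial's red index mark; wear as on the left. At the firm stop the turning moment climbs above the usual 0.05 to 0.1 N m by about 7 N m per rad: stop at the first clear rise. The pin bends beyond 14 N, about 0.3 N m at the dial, 0.04 rad into the stop.
- latch (a joint): Slide of the latch along the case's y axis, in m: 0 is shut, 0.040 fully open (towards +y, the robot's left, by the green mark). Needs about 3 N. Until both dials have dropped in it moves only about 1.5 mm. It stays where it is left.
- latch_grip (a point): Point in the middle of the upright orange latch fin, 13 mm below its top. The fin measures 26 mm along the case's x, 12 mm along y, stands 74 to 116 mm above the case's foot and 5 mm clear of the housing; pinch it from above along y or push it to +y.
- multimeter: Bystander: yellow multimeter lying flat, 150 x 80 x 36 mm. Origin at the centre of its underside.
- mug: Bystander: blue mug, 80 mm across, 90 mm high. Origin at the centre of its underside.
- plug_jar: Bystander: jar of plugs, 60 mm across, 60 mm high. Origin at the centre of its underside.
- adapter: Bystander: round steel and black adapter, 24 mm across, 32 mm high, standing on the case behind the lock housing. Origin at the centre of its underside.
- plug_red: Bystander: red plug, 14 x 50 x 12 mm, lying on the case's front left corner. Origin at the centre of its underside.

How it is judged (in metres and radians):
On the way, in this order (a step that is already met when the one before it is completed fails the run):
1. both dials stand at their code numbers (within 0.314 rad, half a number) (value of joint dial_a between 1.571 and 2.199 rad and value of joint dial_b between 4.084 and 4.712 rad), for 0.2 s.
2. the latch is slid fully open (value of joint latch above 0.036 m), for 0.2 s.
At the end, for the whole second after the job is handed in: The latch stands fully open (at least 36 of its 40 mm) and at rest, the left dial within 0.314 rad, half a number of 3 and the right dial within 0.314 rad, half a number of 7 (all of step 1 and value of joint latch above 0.036 m and velocity of joint latch below 0.005 m/s); the robot touches nothing.
It fails at once if the left dial is forced on against its dropped pin (over 14 N) (contact force between gate_a and pin_a above 14 N).
It fails at once if the right dial is forced on against its dropped pin (over 14 N) (contact force between gate_b and pin_b above 14 N).
It fails at once if a bystander is moved by more than 20 mm (distance of any of microphone, multimeter, screwdriver, mug, plug_jar, adapter, plug_red from where it was at the start of the episode above 0.02 m).
It also fails if it takes over 72 s, if anything falls off the work surface, if the arm or the gripper's body presses on something with over 40 N, if the wrist force passes 120 N, or if a joint passes its speed limit or range.

## Working session

There is one attempt and no reset: what is moved stays moved. The work goes in short steps, Python scripts to look and compute and a tool call to move; the robot and the scene stay as the last step left them, time stands still between calls to the robot, and variables do not carry over. Pictures are saved under pics/ and viewed, about 8 in all and at most 12, crops included, and the job is handed in when it is done.

Besides the shell and the picture viewer there is one more tool, called after "Request:" as name(argument=value, ...) on one line, values as JSON. jog_arm: Moves the arm, as the interface text tells. Its arguments: {"type":"object","properties":{"rows":{"type":"array"},"grip_force":{"type":"number"}},"required":["rows"]}

```bash
mkdir -p pics
cat > h.py <<'E'
import numpy as np, cv2, json
from cell import status, cams, env, outline_of, landmark_of
from scipy.spatial.transform import Rotation as R
def rot(a):
    a=np.array(a,float)
    if a.shape==(3,3): return a
    if a.size==4: return R.from_quat(a).as_matrix()
    return R.from_euler('xyz',a,degrees=True).as_matrix()
def ray(p,row,col):
    f=210/np.tan(np.radians(p['vfov'])/2)
    K=np.array([[f,0,p['cx']],[0,f,p['cy']],[0,0,1]])
    u=cv2.undistortPoints(np.array([[[col,row]]],float),K,np.array([p['k1'],0,0,0,0.]))[0,0]
    return rot(p['attitude'])@np.array([u[0],-u[1],-1])
def onz(p,rc,z):
    d=ray(p,*rc); e=np.array(p['eye']); return e+d*(z-e[2])/d[2]
def atdepth(p,rc,dep): return np.array(p['eye'])+ray(p,*rc)*dep
def save(n,im): cv2.imwrite('pics/'+n,im[:,:,::-1])
E
python3 - <<'E'
from h import *
print(status.get_obs())
for c in ['top','scene']:
    im,d=cams.read_camera(c); save(c+'0.png',im); p=cams.camera_params(c); print(c,p)
    for n in ['case','dial_a_grip','dial_b_grip','index_a','index_b','latch_grip','multimeter','mug','plug_jar','adapter','plug_red']:
        for r in landmark_of(c,n)[:2]:
            q=r['position']; z=d[int(q[0]),int(q[1])]
            print(n,round(r['conf'],2),np.round(q,1),np.round(atdepth(p,q,z),3))
E
```

```text
{'time_s': 0.0, 'qpos': array([-75.68146216,  18.44178071,  -4.01727439,  83.17506217,
         1.2962733 ,  78.54082564,  -3.26002234]), 'joint_velocities': array([ 0.00095531, -0.06063708,  0.01575584, -0.04948745,  0.02159591,
        0.02073482, -0.01110062]), 'effort': array([-6.61266840e-04, -4.91284633e+01, -4.04070541e-01, -3.12528384e+01,
       -6.37957896e-02,  4.37191164e-02,  1.72622158e-04]), 'tool_pos': array([0.15182955, 0.63181289, 0.40362917]), 'tool_rot': array([1.79993570e+02, 1.12345618e-01, 7.64930950e+01]), 'force': array([-0.41078216,  0.26668107,  0.01631689]), 'wrist_torque': array([0.04218729, 0.03946827, 0.03436982]), 'grip_width': 0.08700953983705954}
top {'vfov': 53.669417422265084, 'cx': 281.9424536469073, 'cy': 208.0266146492334, 'k1': -0.018830617884224188, 'eye': array([0.43104316, 0.01879946, 1.38080821]), 'attitude': array([  5.61766879,  -0.62742441, -90.88964444])}
case 0.66 [213.7 297.6] [ 0.539 -0.046  0.089]
dial_a_grip 0.95 [199.9 279. ] [0.579 0.012 0.129]
dial_b_grip 0.66 [206.6 322.2] [ 0.557 -0.119  0.128]
dial_b_grip 0.48 [212.8 279.6] [
[... 683 characters left out ...]
ray([ 3.72007180e+01, -4.23341633e-02,  9.44125925e+01])}
case 0.75 [233.2 271.1] [ 0.602 -0.042  0.086]
dial_a_grip 0.97 [225.7 291.8] [0.589 0.008 0.105]
dial_a_grip 0.41 [215.1 293.5] [0.541 0.009 0.084]
dial_b_grip 0.7 [209.7 240.5] [ 0.56  -0.122  0.119]
index_a 0.64 [204.3 247.1] [ 0.547 -0.106  0.125]
index_b 0.64 [204.3 247.1] [ 0.547 -0.106  0.125]
latch_grip 0.59 [195.4 267.1] [ 0.508 -0.061  0.117]
multimeter 0.66 [218.8 436.8] [0.489 0.384 0.037]
mug 0.56 [276.9 466.3] [0.675 0.428 0.063]
mug 0.26 [205.4 248.9] [ 0.547 -0.102  0.122]
plug_jar 0.64 [184.2 142. ] [ 0.423 -0.422  0.026]
adapter 0.52 [245.3 248.4] [ 0.632 -0.096  0.07 ]
plug_red 0.64 [202.4 320.4] [0.495 0.076 0.085]
```

Run:
```python
from h import *
im=cv2.imread('pics/top0.png'); cv2.imwrite('pics/c1.png',cv2.resize(im[165:265,230:350],None,fx=6,fy=6,interpolation=cv2.INTER_CUBIC)[:600])
```

```text
(no output)
```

View pics/c1.png

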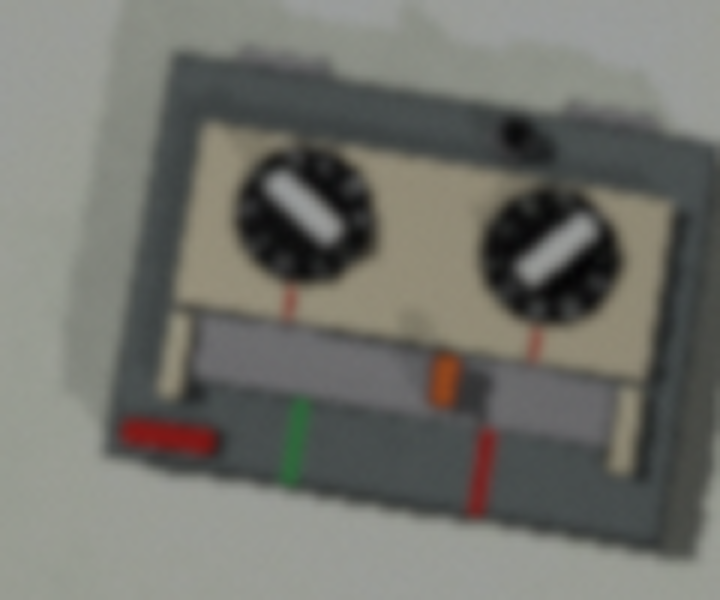

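View pics/top0.png

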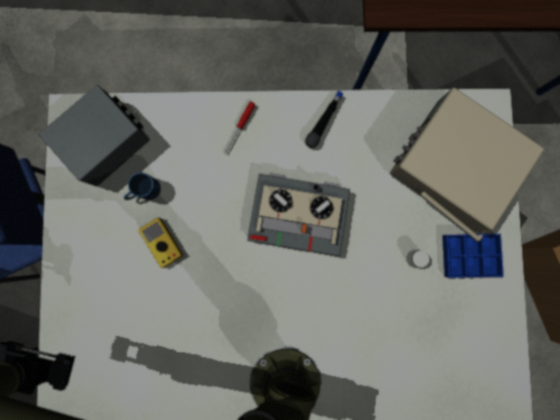

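Request:
jog_arm(rows=[[0,-0.0234,0.0223,0,0,0,0],[0,-0.0234,0.0223,0,0,0,0],[0,-0.0234,0.0223,0,0,0,0],[0,-0.0234,0.0223,0,0,0,0],[0,-0.0234,0.0223,0,0,0,0],[0,-0.0234,0.0223,0,0,0,0],[0,-0.0234,0.0223,0,0,0,0],[0,-0.0234,0.0223,0,0,0,0],[0,-0.0234,0.0223,0,0,0,0],[0,-0.0234,0.0223,0,0,0,0],[0,-0.0234,0.0223,0,0,0,0],[0,-0.0234,0.0223,0,0,0,0]])

```text
time_s: 2.2
tool_pos: [0.347, 0.2949, 0.405]
tool_rot: [180.0, -0.1, 76.5]
force: [0.5, 0.1, -0.5]
grip_width: 0.0869
```

Request:
jog_arm(rows=[[0,-0.0234,0.0223,0,0,0,0],[0,-0.0234,0.0223,0,0,0,0],[0,-0.0234,0.0223,0,0,0,0],[0,-0.0234,0.0223,0,0,0,0],[0,-0.0234,0.0223,0,0,0,0],[0,-0.0234,0.0223,0,0,0,0],[0,-0.0234,0.0223,0,0,0,0],[0,-0.0234,0.0223,0,0,0,0],[0,-0.0234,0.0223,0,0,0,0],[0,-0.0234,0.0223,0,0,0,0],[0,-0.0234,0.0223,0,0,0,0],[0,-0.0234,0.0223,0,0,0,0]])

```text
time_s: 3.2
tool_pos: [0.5416, -0.0405, 0.4052]
tool_rot: [180.0, -0.0, 76.5]
force: [0.6, 0.4, -0.5]
grip_width: 0.0869
```

Request:
jog_arm(rows=[[0,0,0,0,0,0,7.1],[0,0,0,0,0,0,7.1],[0,0,0,0,0,0,7.1],[0,0,0,0,0,0,7.1],[0,0,0,0,0,0,7.1],[0,0,0,0,0,0,7.1],[0,0,0,0,0,0,7.1],[0,0,0,0,0,0,7.1],[0,0,0,0,0,0,7.1],[0,0,0,0,0,0,7.1],[0,0,0,0,0,0,7.1],[0,0,0,0,0,0,7.1]])

```text
time_s: 4.2
tool_pos: [0.541, -0.039, 0.4049]
tool_rot: [-180.0, -0.0, -9.1]
force: [-0.4, 0.4, -0.2]
grip_width: 0.087
```

Run:
```python
from h import *
o=status.get_obs(); print(o['time_s'],o['tool_pos'],o['tool_rot'],o['qpos'],o['force'],o['wrist_torque'])
p=cams.camera_params('wrist'); im,d=cams.read_camera('wrist'); save('w1.png',im); np.savez('w1.npz',im=im,d=d); json.dump({k:np.array(v).tolist() for k,v in p.items()},open('w1.json','w'));print(p)
for n in ['case','dial_a_grip','dial_b_grip','index_a','latch_grip','adapter','plug_red']:
    for r in landmark_of('wrist',n)[:2]:
        q=r['position']; z=d[int(q[0]),int(q[1])]
        print(n,round(r['conf'],2),np.round(q,1),np.round(atdepth(p,q,z),4))
for n in ['dial_a_grip','latch','adapter']:
    for r in outline_of('wrist',n)[:2]: print(n,r['conf'],r['box'])
```

```text
4.2 [ 0.54103224 -0.03903651  0.40488807] [-1.79981367e+02 -1.42463191e-02 -9.05331108e+00] [-38.79487965   5.70848957  43.16884912  99.88565422  -4.04024263
  75.96224542  -3.84098796] [-0.43832501  0.35728824 -0.15278839] [-0.03698699  0.04581831 -0.0240139 ]
{'vfov': 59.0783409736017, 'cx': 290.41131153212797, 'cy': 204.08309363381517, 'k1': -0.030309051315471798, 'eye': array([0.55350079, 0.04075567, 0.38407617]), 'attitude': array([-17.18695347,  -0.05701468,  -9.13244158])}
case 0.65 [182.4 294.8] [ 0.5456 -0.0331  0.0828]
dial_a_grip 0.98 [133.5 336. ] [0.5803 0.007  0.1246]
dial_b_grip 0.84 [288.9 326.4] [ 0.558  -0.1131  0.1234]
index_a 0.73 [126.2 272.7] [0.5355 0.0155 0.0848]
index_a 0.73 [273.8 271.7] [ 0.512  -0.1132  0.0839]
latch_grip 0.64 [231.5 239. ] [ 0.4967 -0.0585  0.1113]
adapter 0.65 [292.1 328. ] [ 0.5589 -0.1157  0.1241]
adapter 0.58 [233.3 388.7] [ 0.621  -0.0941  0.0767]
plug_red 0.71 [ 60.4 183.3] [0.4734 0.0766 0.0711]
dial_a_grip 0.93 [284.5, 77.1, 381.0, 172.8]
latch 0.71 [213.1, 61.3, 262.3, 298.6]
adapter 0.93 [377.3, 225.0, 407.1, 249.7]
```

View pics/w1.png

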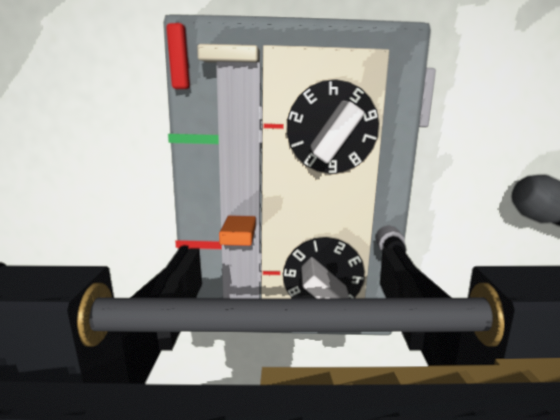

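```bash
cat > m.py <<'E'
from h import *
def cloud(p,im,d):
    rr,cc=np.nonzero((d>0)&(d<2)); f=210/np.tan(np.radians(p['vfov'])/2)
    K=np.array([[f,0,p['cx']],[0,f,p['cy']],[0,0,1]])
    u=cv2.undistortPoints(np.stack([cc,rr],1)[:,None].astype(float),K,np.array([p['k1'],0,0,0,0.]))[:,0]
    z=d[rr,cc][:,None]
    P=np.hstack([u[:,:1],-u[:,1:],-np.ones_like(z)])*z
    return P@rot(p['attitude']).T+np.array(p['eye']), im[rr,cc].astype(int)
def rect(Q,t):
    (c,s,a)=cv2.minAreaRect((Q[:,:2]*1000).astype(np.float32)); 
    if s[0]<s[1]: a+=90
    print(t,len(Q),'c',np.round(c,1),'mean',np.round(Q.mean(0)*1000,1),'size',np.round(s,1),'longaxis',round(a%180,1))
E
python3 - <<'E'
from m import *
w=np.load('w1.npz'); p=json.load(open('w1.json'))
P,C=cloud(p,w['im'],w['d'])
def near(P,x,y,r): return np.hypot(P[:,0]-x,P[:,1]-y)<r
def run(P,C,t):
    z=P[:,2]
    for n,(x,y) in {'a':(.579,.010),'b':(.558,-.118)}.items():
        m=near(P,x,y,.035)&(z>.117)&(z<.135); 
        if m.sum()>5: rect(P[m],t+' bar '+n)
        m=near(P,x,y,.045)&(z>.078)&(z<.1)&(C.max(1)<70)
        if m.sum()>5:
            (c,r)=cv2.minEnclosingCircle((P[m][:,:2]*1000).astype(np.float32)); print(t,'disc',n,np.round(c,1),round(r,1),P[m][:,2].mean())
    m=(C[:,0]>1.7*C[:,1])&(C[:,1]>1.3*C[:,2])&(C[:,0]>100)&near(P,.497,-.058,.04)
    if m.sum()>3:
        rect(P[m&(z>.1)],t+' latch')
    m=(z>.05)&(z<.135)&near(P,.55,-.05,.25); rect(P[m],t+' case')
    for c in [(1,0,2),]:
        pass
    m=near(P,.548,.02,.03)&(C[:,0]>2*C[:,1])&(C[:,0]>2*C[:,2]); print('idx a',P[m].mean(0) if m.any() else None)
    m=near(P,.52,-.115,.03)&(C[:,0]>2*C[:,1])&(C[:,0]>2*C[:,2])&(P[:,0]>.5); print('idx b',P[m].mean(0) if m.any() else None)
run(P,C,'wrist')
im,d=cams.read_camera('top'); p=cams.camera_params('top'); run(*cloud(p,im,d),'top')
E
```

```text
wrist bar a 1317 c [581.9   7. ] mean [581.8   7.7 123.4] size [44.1 14.4] longaxis 46.5
wrist disc a [581.8   7. ] 36.0 0.0877463497762166
wrist bar b 574 c [ 555.5 -116.3] mean [ 553.5 -111.2  122.6] size [14.3 34.9] longaxis 128.7
wrist disc b [ 558.2 -120.5] 36.6 0.08782168054340515
wrist latch 597 c [493.2 -62. ] mean [493.9 -60.5 112.5] size [11.  25.3] longaxis 169.2
wrist case 66796 c [544.7 -51.2] mean [548.1  -9.7  74.7] size [299.4 229.8] longaxis 79.2
idx a [0.53552571 0.01591487 0.08423683]
idx b [ 0.51150577 -0.11195323  0.08400106]
top bar a 38 c [585.7  14.5] mean [586.2  16.3 124.8] size [25.7 13.7] longaxis 46.7
top disc a [583.4   8.1] 35.3 0.08886612128920475
top disc b [ 553.  -151.4] 28.3 0.08647110551676575
top case 3147 c [611.5 -63.2] mean [541.1 -25.5  70.7] size [300.9 367.9] longaxis 169.4
idx a None
idx b None
```

Request:
jog_arm(rows=[[0.4,0.0166,-0.026,0,0,0,0],[0.4,0.0165,-0.0259,0,0,0,0],[0.4,0,0,0,0,0,6.9],[0.4,0,0,0,0,0,6.9],[0.4,0,0,0,0,0,6.9],[0.4,0,0,0,0,0,6.9],[0.4,0,0,0,0,0,6.9],[0.4,0,0,0.03,0,0,0],[0.4,0,0,0.03,0,0,0],[0.4,0,0,0,0,0,0],[0.4,0,0,0,0,0,0]])

```text
time_s: 5.72
tool_pos: [0.5811, 0.0074, 0.3438]
tool_rot: [179.8, 0.1, -43.2]
force: [-0.2, -0.4, 0.9]
grip_width: 0.0521
```

Run:
```python
from m import *
o=status.get_obs(); print(o['tool_pos'],o['tool_rot'],o['grip_width'],o['wrist_torque'])
p=cams.camera_params('wrist'); im,d=cams.read_camera('wrist'); save('w2.png',im)
P,C=cloud(p,im,d); m=(np.hypot(P[:,0]-.5819,P[:,1]-.007)<.035)&(P[:,2]>.118)&(P[:,2]<.13)
rect(P[m],'bar a')
```

```text
[0.58111366 0.00744521 0.34378738] [ 1.79839153e+02  1.05730035e-01 -4.31941626e+01] 0.05210161925685639 [-0.14645535  0.07538172  0.01542695]
bar a 1736 c [582.    7.3] mean [582.9   8.4 123.4] size [44.  13.9] longaxis 46.3
```

Request:
jog_arm(rows=[[0.4,0.0008,-0.0005,0.023,0,0,0.4],[0.4,0,0,0.023,0,0,0],[0.4,0,0,0.0215,0,0,0],[0.4,0,0,0,0,0,0],[1,0,0,0,0,0,0],[1,0,0,0,0,0,0],[1,0,0,0,0,0,0],[1,0,0,0,0,0,0],[1,0,0,0,0,0,0],[1,0,0,0,0,0,0],[1,0,0,0,0,0,0]], grip_force=12)

```text
time_s: 6.68
tool_pos: [0.5823, 0.0076, 0.2776]
tool_rot: [-180.0, 0.1, -43.6]
force: [-3.5, 1.1, 7.4]
grip_width: 0.0141
```

```bash
cat > s.py <<'E'
from cell import status
import numpy as np
o=status.get_obs(); print(o['time_s'],np.round(o['tool_pos'],4),np.round(o['tool_rot'],2),'F',np.round(o['force'],2),'T',np.round(o['wrist_torque'],3),'w',round(o['grip_width'],4),'eff7',round(o['effort'][6],3),'q',np.round(o['qpos'],1))
E
python3 s.py
```

```text
6.6833 [0.5823 0.0076 0.2776] [-1.7998e+02  1.1000e-01 -4.3600e+01] F [-3.46  1.06  7.45] T [-0.335  0.396  0.056] w 0.0141 eff7 -0.032 q [-40.2  19.5  44.  103.  -15.1  63.6 -34.7]
```

Request:
jog_arm(rows=[[1,0,0,0,0,0,-2],[1,0,0,0,0,0,-2],[1,0,0,0,0,0,-2]])

```text
time_s: 6.93
tool_pos: [0.5823, 0.0076, 0.2777]
tool_rot: [-180.0, 0.1, -37.5]
force: [-3.1, 1.8, 4.0]
grip_width: 0.0141
```

```bash
python3 s.py
```

```text
6.9333 [0.5823 0.0076 0.2777] [-1.7998e+02  1.0000e-01 -3.7500e+01] F [-3.11  1.84  4.04] T [ 0.17   0.623 -0.092] w 0.0141 eff7 -0.311 q [-39.4  19.2  42.9 103.  -14.6  63.5 -29. ]
```

Request:
jog_arm(rows=[[1,0,0,0,0,0,-2.5],[1,0,0,0,0,0,-2.5],[1,0,0,0,0,0,-2.5],[1,0,0,0,0,0,-2.5],[1,0,0,0,0,0,-2.5],[1,0,0,0,0,0,-2.5],[1,0,0,0,0,0,-2.5],[1,0,0,0,0,0,-2.5],[1,0,0,0,0,0,-2.5],[1,0,0,0,0,0,-2.5]])

```text
time_s: 7.77
tool_pos: [0.5823, 0.0076, 0.2777]
tool_rot: [-179.9, 0.1, -12.5]
force: [-3.6, 2.1, 3.5]
grip_width: 0.0141
```

```bash
python3 s.py
```

```text
7.7667 [0.5823 0.0076 0.2777] [-1.7994e+02  7.0000e-02 -1.2480e+01] F [-3.58  2.12  3.51] T [ 0.188  0.559 -0.128] w 0.0141 eff7 -0.424 q [-35.9  18.3  38.5 102.9 -12.7  63.2  -5.5]
```

Request:
jog_arm(rows=[[1,0,0,0,0,0,-0.7],[1,0,0,0,0,0,-0.8]])

```text
time_s: 7.93
tool_pos: [0.5823, 0.0075, 0.2776]
tool_rot: [-179.9, 0.1, -11.1]
force: [-3.5, 2.3, 5.3]
grip_width: 0.0141
```

```bash
python3 s.py
```

```text
7.9333 [0.5823 0.0075 0.2776] [-1.7994e+02  7.0000e-02 -1.1090e+01] F [-3.49  2.33  5.3 ] T [ 0.434  0.932 -0.077] w 0.0141 eff7 -0.058 q [-35.7  18.3  38.2 102.9 -12.6  63.2  -4.2]
```

Request:
jog_arm(rows=[[1,0,0,0,0,0,-0.8],[1,0,0,0,0,0,-0.8],[1,0,0,0,0,0,-0.8]])

```text
time_s: 8.18
tool_pos: [0.5824, 0.0076, 0.2776]
tool_rot: [-179.9, 0.1, -8.7]
force: [-3.2, 2.1, 5.0]
grip_width: 0.0142
```

```bash
python3 s.py
```

```text
8.1833 [0.5824 0.0076 0.2776] [-1.7994e+02  6.0000e-02 -8.6800e+00] F [-3.18  2.14  5.04] T [ 0.378  0.901 -0.069] w 0.0142 eff7 -0.09 q [-35.3  18.2  37.8 102.8 -12.5  63.2  -1.9]
```

Request:
jog_arm(rows=[[1,0,0,0,0,0,-0.8],[1,0,0,0,0,0,-0.8]])

```text
time_s: 8.35
tool_pos: [0.5824, 0.0076, 0.2776]
tool_rot: [-179.9, 0.1, -7.1]
force: [-3.4, 2.1, 5.2]
grip_width: 0.0137
```

```bash
python3 s.py
```

```text
8.35 [0.5824 0.0076 0.2776] [-1.7994e+02  6.0000e-02 -7.0800e+00] F [-3.4  2.1  5.2] T [ 0.316  0.844 -0.048] w 0.0137 eff7 -0.09 q [-35.1  18.1  37.5 102.8 -12.4  63.2  -0.4]
```

Request:
jog_arm(rows=[[1,0,0,0,0,0,-0.8],[1,0,0,0,0,0,-0.8]])

```text
time_s: 8.52
tool_pos: [0.5824, 0.0076, 0.2776]
tool_rot: [-179.9, 0.1, -5.5]
force: [-3.8, 2.2, 5.4]
grip_width: 0.0139
```

```bash
python3 s.py
```

```text
8.5167 [0.5824 0.0076 0.2776] [-1.7993e+02  6.0000e-02 -5.4700e+00] F [-3.82  2.24  5.36] T [ 0.39   0.894 -0.052] w 0.0139 eff7 -0.113 q [-34.9  18.1  37.3 102.8 -12.2  63.2   1.1]
```

Request:
jog_arm(rows=[[1,0,0,0,0,0,-0.9],[1,0,0,0,0,0,-0.9]])

```text
time_s: 8.68
tool_pos: [0.5824, 0.0076, 0.2777]
tool_rot: [-179.9, 0.1, -3.7]
force: [-3.0, 1.6, 6.5]
grip_width: 0.0139
```

```bash
python3 s.py
```

```text
8.6833 [0.5824 0.0076 0.2777] [-1.7993e+02  6.0000e-02 -3.6700e+00] F [-3.02  1.6   6.5 ] T [ 0.427  0.866 -0.089] w 0.0139 eff7 -0.137 q [-34.7  18.   37.  102.8 -12.1  63.2   2.8]
```

Request:
jog_arm(rows=[[1,0,0,0,0,0,-0.8],[1,0,0,0,0,0,-0.8]])

```text
time_s: 8.85
tool_pos: [0.5824, 0.0076, 0.2776]
tool_rot: [-179.9, 0.1, -2.1]
force: [-5.0, 2.5, 5.3]
grip_width: 0.0142
```

```bash
python3 s.py
```

```text
8.85 [0.5824 0.0076 0.2776] [-1.7993e+02  6.0000e-02 -2.0800e+00] F [-5.    2.46  5.29] T [ 0.406  0.861 -0.042] w 0.0142 eff7 -0.113 q [-34.4  18.   36.7 102.8 -12.   63.2   4.3]
```

Request:
jog_arm(rows=[[1,0,0,0,0,0,-0.9],[1,0,0,0,0,0,-0.9]])

```text
time_s: 9.02
tool_pos: [0.5824, 0.0076, 0.2776]
tool_rot: [-179.9, 0.1, -0.3]
force: [-4.4, 2.0, 6.3]
grip_width: 0.0137
```

```bash
python3 s.py
```

```text
9.0167 [0.5824 0.0076 0.2776] [-1.7993e+02  6.0000e-02 -2.8000e-01] F [-4.44  1.99  6.28] T [ 0.368  0.824 -0.162] w 0.0137 eff7 -0.077 q [-34.2  18.   36.4 102.8 -11.9  63.1   6. ]
```

```bash
cat > s2.py <<'E'
from cell import status,cams
import numpy as np
T=[];E=[]
for i in range(5):
    o=status.get_obs(); T.append(o['wrist_torque'][2]); E.append(o['effort'][6]); 
    if i<4: cams.read_camera('wrist')
print(o['time_s'],'yaw',round(o['tool_rot'][2],2),'Tz',np.round(T,3),'mean',round(np.mean(T),3),'w',o['grip_width'])
E
python3 s2.py
```

```text
9.2167 yaw -0.31 Tz [-0.162 -0.111 -0.08   0.014  0.012] mean -0.065 w 0.01391777555577184
```

Request:
jog_arm(rows=[[1,0,0,0,0,0,-0.7],[1,0,0,0,0,0,-0.7]])

```text
time_s: 9.38
tool_pos: [0.5824, 0.0076, 0.2777]
tool_rot: [-179.9, 0.0, 1.1]
force: [-3.9, 2.4, 5.7]
grip_width: 0.014
```

```bash
python3 s2.py
```

```text
9.5833 yaw 1.06 Tz [-0.212 -0.183 -0.175 -0.112 -0.2  ] mean -0.176 w 0.013614531577893269
```

Request:
jog_arm(rows=[[1,0,0,0,0,0,0.8],[1,0,0,0,0,0,0.9]])

```text
time_s: 9.75
tool_pos: [0.5824, 0.0076, 0.2777]
tool_rot: [-179.9, 0.0, -0.7]
force: [-4.1, 2.1, 5.8]
grip_width: 0.0142
```

```bash
python3 s2.py
```

```text
9.95 yaw -0.62 Tz [ 0.012  0.022 -0.054 -0.067 -0.038] mean -0.025 w 0.0141190303510759
```

Request:
jog_arm(rows=[[1,0,0,0,0,0,0.9],[1,0,0,0,0,0,0.9]])

```text
time_s: 10.12
tool_pos: [0.5824, 0.0076, 0.2776]
tool_rot: [-179.9, 0.1, -2.4]
force: [-3.3, 2.7, 6.6]
grip_width: 0.0139
```

```bash
python3 s2.py
```

```text
10.3167 yaw -2.41 Tz [ 0.084  0.072 -0.052  0.006 -0.039] mean 0.014 w 0.014228537836838423
```

Request:
jog_arm(rows=[[1,0,0,0,0,0,0.7],[1,0,0,0,0,0,0.8]])

```text
time_s: 10.48
tool_pos: [0.5824, 0.0076, 0.2777]
tool_rot: [-179.9, 0.1, -3.9]
force: [-4.4, 2.0, 5.1]
grip_width: 0.0142
```

```bash
python3 s2.py
```

```text
10.6833 yaw -3.91 Tz [ 0.05   0.042 -0.014 -0.055 -0.091] mean -0.014 w 0.014266070753781177
```

Request:
jog_arm(rows=[[1,0,0,0,0,0,0.6],[1,0,0,0,0,0,0.6]])

```text
time_s: 10.85
tool_pos: [0.5824, 0.0076, 0.2776]
tool_rot: [-179.9, 0.1, -5.1]
force: [-3.8, 2.4, 5.8]
grip_width: 0.0143
```

```bash
python3 s2.py
```

```text
11.05 yaw -5.11 Tz [0.091 0.064 0.053 0.018 0.056] mean 0.056 w 0.013749212559604164
```

Request:
jog_arm(rows=[[1,0,0,0,0,0,0.4],[1,0,0,0,0,0,0.4]])

```text
time_s: 11.22
tool_pos: [0.5824, 0.0076, 0.2776]
tool_rot: [-179.9, 0.1, -5.9]
force: [-3.2, 2.3, 5.4]
grip_width: 0.0141
```

```bash
python3 s2.py
```

```text
11.4167 yaw -5.9 Tz [-0.014  0.024  0.026  0.027  0.051] mean 0.023 w 0.013725264497323874
```

Request:
jog_arm(rows=[[1,0,0,0,0,0,-0.9],[1,0,0,0,0,0,-0.9],[1,0,0,0,0,0,-0.9],[1,0,0,0,0,0,-0.9],[1,0,0,0,0,0,-0.9]])

```text
time_s: 11.83
tool_pos: [0.5824, 0.0076, 0.2776]
tool_rot: [-179.9, 0.1, -1.4]
force: [-2.2, 2.2, 5.7]
grip_width: 0.0139
```

```bash
python3 s2.py
```

```text
12.0333 yaw -1.4 Tz [-0.06   0.015  0.035  0.06   0.035] mean 0.017 w 0.01389713251161283
```

Request:
jog_arm(rows=[[1,0,0,0,0,0,-0.6],[1,0,0,0,0,0,-0.5]])

```text
time_s: 12.2
tool_pos: [0.5824, 0.0076, 0.2777]
tool_rot: [-179.9, 0.1, -0.3]
force: [-3.4, 2.0, 5.2]
grip_width: 0.0139
```

```bash
python3 s2.py
```

```text
12.4 yaw -0.31 Tz [-0.101 -0.129 -0.009 -0.092 -0.08 ] mean -0.082 w 0.013714746705463613
```

Request:
jog_arm(rows=[[1,0,0,0,0,0,-0.7],[1,0,0,0,0,0,-0.7]])

```text
time_s: 12.57
tool_pos: [0.5824, 0.0076, 0.2776]
tool_rot: [-179.9, 0.1, 1.1]
force: [-4.0, 1.6, 4.9]
grip_width: 0.0142
```

```bash
python3 s2.py
```

```text
12.7667 yaw 1.06 Tz [-0.179 -0.205 -0.144 -0.183 -0.172] mean -0.176 w 0.014050309498409417
```

Request:
jog_arm(rows=[[1,0,0,0,0,0,0.9],[1,0,0,0,0,0,1.0],[0.4,0,0,0,0,0,0],[0.4,0,0,0,0,0,0],[0.4,0,0,0,0,0,0],[0.4,0,0,0,0,0,0],[0.4,0,0,-0.03,0,0,0],[0.4,0,0,-0.03,0,0,0],[0.4,0,0,-0.015,0,0,0],[0.4,0,0,0,0,0,0]])

```text
time_s: 13.6
tool_pos: [0.584, 0.0064, 0.3563]
tool_rot: [-179.9, -0.4, -0.8]
force: [0.1, 0.5, -0.3]
grip_width: 0.0508
```

Run:
```python
from m import *
o=status.get_obs(); print(o['tool_pos'],o['tool_rot'],o['grip_width'],'T',o['wrist_torque'],o['force'])
p=cams.camera_params('wrist'); im,d=cams.read_camera('wrist'); save('w3.png',im)
P,C=cloud(p,im,d); m=(np.hypot(P[:,0]-.5819,P[:,1]-.007)<.035)&(P[:,2]>.118)&(P[:,2]<.13)
rect(P[m],'bar a')
```

```text
[0.58397659 0.00641162 0.356299  ] [-179.93503346   -0.41656365   -0.83260534] 0.05083224126970715 T [-0.11901151 -0.0367937   0.02578194] [ 0.12852322  0.50994672 -0.25540557]
bar a 1558 c [581.8   7.1] mean [581.9   8.8 123.5] size [44.4 14. ] longaxis 89.3
```

Request:
jog_arm(rows=[[0.4,-0.006,0.0319,0,0,0,0],[0.4,-0.006,0.0319,0,0,0,0],[0.4,-0.006,0.0318,0,0,0,0],[0.4,-0.006,0.0318,0,0,0,0],[0.4,0,0,0,0,0,-6.6],[0.4,0,0,0,0,0,-6.6],[0.4,0,0,0,0,0,-6.6],[0.4,0,0,0,0,0,-6.6],[0.4,0,0,0,0,0,-6.6],[0.4,0,0,0,0,0,-6.6],[0.4,0,0,0,0,0,0],[0.4,0,0,0,0,0,0]])

```text
time_s: 14.65
tool_pos: [0.5564, -0.12, 0.351]
tool_rot: [-179.9, 0.1, 38.6]
force: [-0.6, -0.2, 0.5]
grip_width: 0.0523
```

Run:
```python
from m import *
o=status.get_obs(); print(o['tool_pos'],o['tool_rot'],o['grip_width'],'T',o['wrist_torque'],o['force'])
p=cams.camera_params('wrist'); im,d=cams.read_camera('wrist'); save('w4.png',im)
P,C=cloud(p,im,d); m=(np.hypot(P[:,0]-.558,P[:,1]+.1205)<.035)&(P[:,2]>.118)&(P[:,2]<.13)
rect(P[m],'bar b')
```

```text
[ 0.55640307 -0.11999189  0.35097474] [-1.79926680e+02  8.55818411e-02  3.85985960e+01] 0.05229108312846053 T [-0.05566232  0.00207343 -0.01443132] [-0.5972883  -0.19437546  0.45602323]
bar b 1580 c [ 558.2 -120.4] mean [ 557.2 -119.4  123.5] size [13.6 43.8] longaxis 128.3
```

Request:
jog_arm(rows=[[0.4,0.0012,0.0014,0.025,0,0,0.3],[0.4,0,0,0.025,0,0,0],[0.4,0,0,0.0245,0,0,0],[0.4,0,0,0,0,0,0],[0.4,0,0,0,0,0,0],[1,0,0,0,0,0,0],[1,0,0,0,0,0,0],[1,0,0,0,0,0,0],[1,0,0,0,0,0,0],[1,0,0,0,0,0,0],[1,0,0,0,0,0,0],[1,0,0,0,0,0,0]], grip_force=12)

```text
time_s: 15.7
tool_pos: [0.5587, -0.1203, 0.278]
tool_rot: [180.0, -0.0, 38.5]
force: [3.7, 3.0, 0.3]
grip_width: 0.0141
```

```bash
python3 s2.py
```

```text
15.9 yaw 38.49 Tz [-0.143 -0.047 -0.072 -0.029 -0.047] mean -0.068 w 0.014266628858946027
```

Request:
jog_arm(rows=[[1,0,0,0,0,0,2.5],[1,0,0,0,0,0,2.5],[1,0,0,0,0,0,2.5],[1,0,0,0,0,0,2.5],[1,0,0,0,0,0,2.5],[1,0,0,0,0,0,2.5],[1,0,0,0,0,0,2.5],[1,0,0,0,0,0,2.5],[1,0,0,0,0,0,2.5],[1,0,0,0,0,0,2.5]])

```text
time_s: 16.73
tool_pos: [0.5586, -0.1203, 0.278]
tool_rot: [-180.0, -0.0, 13.4]
force: [-0.2, 0.3, 2.6]
grip_width: 0.0138
```

```bash
python3 s2.py
```

```text
16.9333 yaw 13.56 Tz [ 0.122 -0.03  -0.027 -0.017 -0.031] mean 0.004 w 0.014179741729674289
```

Request:
jog_arm(rows=[[1,0,0,0,0,0,2.5],[1,0,0,0,0,0,2.5],[1,0,0,0,0,0,2.5],[1,0,0,0,0,0,2.5],[1,0,0,0,0,0,2.5],[1,0,0,0,0,0,2.5],[1,0,0,0,0,0,2.5],[1,0,0,0,0,0,2.5],[1,0,0,0,0,0,2.5],[1,0,0,0,0,0,2.0]])

```text
time_s: 17.77
tool_pos: [0.5585, -0.1204, 0.278]
tool_rot: [-180.0, 0.0, -11.1]
force: [-1.1, 0.4, 4.2]
grip_width: 0.0139
```

```bash
python3 s2.py
```

```text
17.9667 yaw -10.93 Tz [ 0.051  0.036  0.005 -0.009 -0.04 ] mean 0.009 w 0.013599203144578697
```

Request:
jog_arm(rows=[[1,0,0,0,0,0,0.8],[1,0,0,0,0,0,0.8]])

```text
time_s: 18.13
tool_pos: [0.5585, -0.1204, 0.278]
tool_rot: [-180.0, 0.0, -12.5]
force: [-2.5, 0.8, 5.1]
grip_width: 0.0135
```

```bash
python3 s2.py
```

```text
18.3333 yaw -12.52 Tz [ 0.145  0.05   0.052  0.054 -0.04 ] mean 0.052 w 0.014258460012401802
```

Request:
jog_arm(rows=[[1,0,0,0,0,0,0.8],[1,0,0,0,0,0,0.8]])

```text
time_s: 18.5
tool_pos: [0.5585, -0.1204, 0.278]
tool_rot: [-180.0, 0.0, -14.1]
force: [-3.1, 0.5, 5.7]
grip_width: 0.014
```

```bash
sed -i 's/range(5)/range(4)/;s/i<4/i<3/' s2.py; python3 s2.py
```

```text
18.65 yaw -14.12 Tz [0.078 0.102 0.038 0.055] mean 0.068 w 0.01408294195987128
```

Request:
jog_arm(rows=[[1,0,0,0,0,0,0.7],[1,0,0,0,0,0,0.7]])

```text
time_s: 18.82
tool_pos: [0.5585, -0.1204, 0.278]
tool_rot: [-180.0, 0.0, -15.5]
force: [-3.3, 0.5, 5.5]
grip_width: 0.0142
```

```bash
python3 s2.py
```

```text
18.9667 yaw -15.52 Tz [0.083 0.054 0.047 0.052] mean 0.059 w 0.013999126222183812
```

Request:
jog_arm(rows=[[1,0,0,0,0,0,0.8],[1,0,0,0,0,0,0.8]])

```text
time_s: 19.13
tool_pos: [0.5585, -0.1204, 0.278]
tool_rot: [-180.0, 0.0, -17.1]
force: [-3.2, 0.1, 5.5]
grip_width: 0.0139
```

```bash
python3 s2.py
```

```text
19.2833 yaw -17.13 Tz [0.068 0.018 0.011 0.041] mean 0.035 w 0.013558211473273917
```

Request:
jog_arm(rows=[[1,0,0,0,0,0,0.8],[1,0,0,0,0,0,0.8]])

```text
time_s: 19.45
tool_pos: [0.5585, -0.1204, 0.278]
tool_rot: [-180.0, 0.0, -18.7]
force: [-3.4, 0.6, 5.5]
grip_width: 0.0138
```

```bash
python3 s2.py
```

```text
19.6 yaw -18.73 Tz [ 0.067  0.073 -0.018 -0.003] mean 0.03 w 0.01427070908269688
```

Request:
jog_arm(rows=[[1,0,0,0,0,0,0.8],[1,0,0,0,0,0,0.8]])

```text
time_s: 19.77
tool_pos: [0.5585, -0.1204, 0.278]
tool_rot: [-180.0, 0.0, -20.3]
force: [-2.8, -0.1, 5.4]
grip_width: 0.0141
```

```bash
python3 s2.py
```

```text
19.9167 yaw -20.33 Tz [ 0.043  0.034 -0.068 -0.059] mean -0.013 w 0.01400055656700577
```

Request:
jog_arm(rows=[[1,0,0,0,0,0,0.8],[1,0,0,0,0,0,0.8]])

```text
time_s: 20.08
tool_pos: [0.5585, -0.1204, 0.278]
tool_rot: [-180.0, 0.0, -21.9]
force: [-2.5, 0.2, 6.3]
grip_width: 0.0141
```

```bash
python3 s2.py
```

```text
20.2333 yaw -21.93 Tz [ 0.081  0.004  0.002 -0.035] mean 0.013 w 0.013826218667282017
```

Request:
jog_arm(rows=[[1,0,0,0,0,0,0.8],[1,0,0,0,0,0,0.8]])

```text
time_s: 20.4
tool_pos: [0.5584, -0.1204, 0.278]
tool_rot: [-180.0, 0.0, -23.6]
force: [-3.3, 0.9, 5.0]
grip_width: 0.0136
```

```bash
python3 s2.py
```

```text
20.55 yaw -23.53 Tz [ 0.103  0.017  0.02  -0.011] mean 0.032 w 0.013973784462735606
```

Request:
jog_arm(rows=[[1,0,0,0,0,0,0.8],[1,0,0,0,0,0,0.8]])

```text
time_s: 20.72
tool_pos: [0.5585, -0.1204, 0.278]
tool_rot: [-180.0, 0.0, -25.2]
force: [-3.1, 0.8, 6.0]
grip_width: 0.0138
```

```bash
python3 s2.py
```

```text
20.8667 yaw -25.13 Tz [ 0.05   0.042  0.001 -0.021] mean 0.018 w 0.013882403881608973
```

Request:
jog_arm(rows=[[1,0,0,0,0,0,0.8],[1,0,0,0,0,0,0.8]])

```text
time_s: 21.03
tool_pos: [0.5584, -0.1204, 0.278]
tool_rot: [-180.0, 0.0, -26.8]
force: [-2.1, 0.6, 6.3]
grip_width: 0.0137
```

```bash
python3 s2.py
```

```text
21.1833 yaw -26.73 Tz [ 0.014  0.051  0.037 -0.061] mean 0.01 w 0.013773435820933672
```

Request:
jog_arm(rows=[[1,0,0,0,0,0,0.8],[1,0,0,0,0,0,0.8]])

```text
time_s: 21.35
tool_pos: [0.5584, -0.1204, 0.278]
tool_rot: [-180.0, 0.0, -28.3]
force: [-2.5, 1.1, 5.3]
grip_width: 0.0137
```

```bash
python3 s2.py
```

```text
21.5 yaw -28.32 Tz [ 0.154  0.129  0.028 -0.01 ] mean 0.075 w 0.013831203969810905
```

Request:
jog_arm(rows=[[1,0,0,0,0,0,0.6],[1,0,0,0,0,0,0.6]])

```text
time_s: 21.67
tool_pos: [0.5584, -0.1204, 0.278]
tool_rot: [-180.0, 0.0, -29.5]
force: [-2.8, 0.6, 5.3]
grip_width: 0.0139
```

```bash
python3 s2.py
```

```text
21.8167 yaw -29.5 Tz [0.181 0.166 0.159 0.149] mean 0.164 w 0.01401937876939715
```

Request:
jog_arm(rows=[[1,0,0,0,0,0,-0.9],[1,0,0,0,0,0,-1.0],[0.4,0,0,0,0,0,0],[0.4,0,0,0,0,0,0],[0.4,0,0,0,0,0,0],[0.4,0,0,0,0,0,0],[0.4,0,0,-0.03,0,0,0],[0.4,0,0,-0.03,0,0,0],[0.4,0,0,-0.015,0,0,0],[0.4,0,0,0,0,0,0],[0.4,0,0,0,0,0,0]])

```text
time_s: 22.73
tool_pos: [0.5588, -0.1204, 0.3533]
tool_rot: [-179.9, -0.1, -27.7]
force: [-0.8, -0.4, -0.3]
grip_width: 0.0513
```

Run:
```python
from m import *
o=status.get_obs(); print(o['tool_pos'],o['tool_rot'],o['grip_width'],'T',o['wrist_torque'],o['force'])
p=cams.camera_params('wrist'); im,d=cams.read_camera('wrist'); save('w5.png',im)
P,C=cloud(p,im,d); 
for n,(x,y) in {'a':(.5819,.007),'b':(.5582,-.1204)}.items():
    m=(np.hypot(P[:,0]-x,P[:,1]-y)<.035)&(P[:,2]>.118)&(P[:,2]<.13)
    if m.sum()>20: rect(P[m],'bar '+n)
m=(np.hypot(P[:,0]-.4935,P[:,1]+.0615)<.04)&(P[:,2]>.1)&(P[:,2]<.13)&(C[:,0]>1.5*C[:,2])
if m.sum()>5: rect(P[m],'latch')
```

```text
[ 0.55882426 -0.12036916  0.35327466] [-1.79933263e+02 -8.38323049e-02 -2.76906258e+01] 0.05132109745856944 T [-0.08371163  0.11653049  0.00374051] [-0.75074073 -0.36750451 -0.26262655]
bar a 1375 c [581.7  -1.6] mean [581.6  -3.1 123.4] size [27.1 14.2] longaxis 88.0
bar b 1584 c [ 558.2 -120.6] mean [ 558.7 -119.6  123.4] size [44.4 13.7] longaxis 62.0
latch 981 c [493.5 -62.9] mean [495.6 -62.4 113.1] size [12.3 25.9] longaxis 169.7
```

Request:
jog_arm(rows=[[0.4,-0.0282,-0.007,0,0,0,0],[0.4,-0.0282,-0.007,0,0,0,0],[0.4,-0.0281,-0.007,0,0,0,0],[0.4,0,0,0,0,0,6.8],[0.4,0,0,0,0,0,6.8],[0.4,0,0,0,0,0,6.8],[0.4,0,0,0,0,0,6.8],[0.4,0,0,0,0,0,6.8],[0.4,0,0,0,0,0,6.8],[0.4,0,0,0,0,0,6.8],[0.4,0,0,0,0,0,6.8],[0.4,0,0,0,0,0,6.8]])

```text
time_s: 23.78
tool_pos: [0.4929, -0.0621, 0.3511]
tool_rot: [179.8, -0.0, -89.2]
force: [-0.1, 0.3, 0.1]
grip_width: 0.0521
```

Request:
jog_arm(rows=[[0.4,0,0,0,0,0,6],[0.4,0,0,0,0,0,5.8],[0.4,0,0,0,0,0,0],[0.4,0,0,0,0,0,0]])

```text
time_s: 24.12
tool_pos: [0.4931, -0.0622, 0.3516]
tool_rot: [179.9, -0.0, -100.5]
force: [-0.4, 0.3, -0.7]
grip_width: 0.052
```

```bash
python3 s.py
```

```text
24.1167 [ 0.4931 -0.0622  0.3516] [ 1.7989e+02 -4.0000e-02 -1.0054e+02] F [-0.36  0.27 -0.69] T [-0.034  0.196 -0.   ] w 0.052 eff7 -0.191 q [-43.5   0.9  48.6 109.9  -0.6  69.7 -95.2]
```

Request:
jog_arm(rows=[[0.4,0,0,0.03,0,0,0],[0.4,0,0,0.03,0,0,0],[0.4,0,0,0.022,0,0,0],[0.4,0,0,0,0,0,0],[1,0,0,0,0,0,0],[1,0,0,0,0,0,0],[1,0,0,0,0,0,0],[1,0,0,0,0,0,0],[1,0,0,0,0,0,0],[1,0,0,0,0,0,0],[1,-0.002,0,0,0,0,0],[1,-0.002,0,0,0,0,0]], grip_force=15)

```text
time_s: 25.12
tool_pos: [0.4944, -0.0592, 0.2712]
tool_rot: [-180.0, -0.1, -100.7]
force: [-1.1, -3.0, 3.6]
grip_width: 0.012
```

```bash
python3 s.py
```

```text
25.1167 [ 0.4944 -0.0592  0.2712] [-1.7996e+02 -5.0000e-02 -1.0072e+02] F [-1.12 -3.    3.59] T [-0.686  0.401  0.076] w 0.012 eff7 -0.047 q [-41.9   7.9  49.  114.9  -6.8  60.  -90.4]
```

Request:
jog_arm(rows=[[1,-0.003,0,0,0,0,0],[1,-0.003,0,0,0,0,0]])

```text
time_s: 25.28
tool_pos: [0.4955, -0.053, 0.2712]
tool_rot: [-180.0, -0.0, -100.7]
force: [-1.3, -2.0, 6.4]
grip_width: 0.0119
```

Free travel at ~3 N: unlocked. Going on (30 mm remaining) in two parts.

Request:
jog_arm(rows=[[1,-0.004,0,0,0,0,0],[1,-0.004,0,0,0,0,0],[1,-0.004,0,0,0,0,0],[1,-0.004,0,0,0,0,0],[1,-0.004,0,0,0,0,0],[1,-0.004,0,0,0,0,0],[1,-0.002,0,0,0,0,0],[1,0,0,0,0,0,0]])

```text
time_s: 25.95
tool_pos: [0.5005, -0.0263, 0.2712]
tool_rot: [-180.0, 0.0, -100.7]
force: [-1.3, -0.2, 4.8]
grip_width: 0.012
```

```bash
python3 s.py
```

```text
25.95 [ 0.5005 -0.0263  0.2712] [-1.7999e+02  3.0000e-02 -1.0065e+02] F [-1.27 -0.23  4.77] T [-0.365  0.5    0.08 ] w 0.012 eff7 -0.1 q [-44.2   8.3  47.6 114.5  -7.1  60.1 -94. ]
```

Request:
jog_arm(rows=[[1,-0.001,0,0,0,0,0],[1,-0.001,0,0,0,0,0],[1,-0.001,0,0,0,0,0]])

```text
time_s: 26.2
tool_pos: [0.5009, -0.0241, 0.2712]
tool_rot: [180.0, -0.0, -100.7]
force: [-1.6, -2.3, 5.8]
grip_width: 0.0119
```

Request:
jog_arm(rows=[[1,-0.0008,0,0,0,0,0],[1,0,0,0,0,0,0]])

```text
time_s: 26.37
tool_pos: [0.5011, -0.0231, 0.2712]
tool_rot: [-180.0, 0.0, -100.7]
force: [-1.8, -1.7, 6.1]
grip_width: 0.0119
```

Request:
jog_arm(rows=[[1,-0.0008,0,0,0,0,0],[1,-0.0008,0,0,0,0,0]])

```text
time_s: 26.53
tool_pos: [0.5013, -0.0225, 0.2712]
tool_rot: [180.0, -0.1, -100.7]
force: [-3.8, -6.0, 7.3]
grip_width: 0.0117
```

Request:
jog_arm(rows=[[0.4,0,0,0,0,0,0],[0.4,0,0,0,0,0,0],[0.4,0,0,0,0,0,0],[0.4,0,0,0,0,0,0],[0.4,0,0,-0.03,0,0,0],[0.4,0,0,-0.03,0,0,0],[0.4,0,0,-0.04,0,0,0],[0.4,0,0,-0.04,0,0,0],[0.4,0,0,0,0,0,0],[0.4,0,0,0,0,0,0],[0.4,0,0,0,0,0,0]])

```text
time_s: 27.45
tool_pos: [0.501, -0.0214, 0.4103]
tool_rot: [180.0, 0.0, -100.7]
force: [-0.5, -0.0, 0.1]
grip_width: 0.0521
```

Run:
```python
from m import *
o=status.get_obs(); print(o['tool_pos'],o['grip_width'],o['force'])
p=cams.camera_params('wrist'); im,d=cams.read_camera('wrist'); save('w6.png',im)
P,C=cloud(p,im,d)
for n,(x,y) in {'a':(.5819,.007),'b':(.5582,-.1204)}.items():
    m=(np.hypot(P[:,0]-x,P[:,1]-y)<.035)&(P[:,2]>.118)&(P[:,2]<.13)
    if m.sum()>20: rect(P[m],'bar '+n)
m=(np.hypot(P[:,0]-.5011,P[:,1]+.0225)<.03)&(P[:,2]>.1)&(P[:,2]<.13)&(C[:,0]>1.5*C[:,2])
if m.sum()>5: rect(P[m],'latch')
```

```text
[ 0.50102155 -0.02141677  0.41030927] 0.05210777163357026 [-0.52295962 -0.01081693  0.09581861]
bar a 1316 c [581.9   7.3] mean [582.    6.7 123.4] size [44.4 14.2] longaxis 88.8
bar b 1338 c [ 558.4 -120.2] mean [ 558.6 -119.6  123.3] size [44.4 14.3] longaxis 62.5
latch 555 c [500.6 -23.5] mean [502.2 -23.7 114. ] size [11.8 25.9] longaxis 169.3
```

View pics/w6.png

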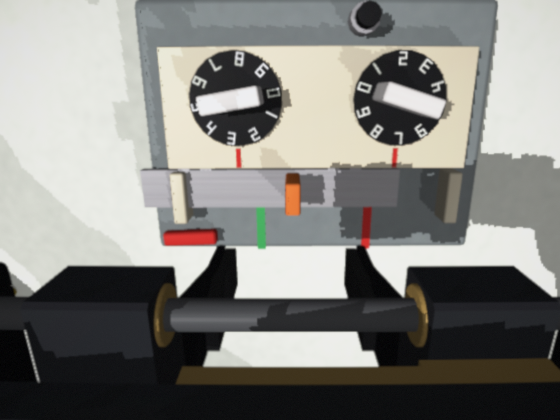

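```bash
python3 -c "
from cell import env
print(env.sign_off())"
```

```text
the job is handed in; nothing more can be done
None
```

I turned both dials to their codes, slid the latch fully open, let go and handed the job in. Sign-off gives no verdict, so the results below are from my own last checks.

| Part | Last measured | Target |
|---|---|---|
| Left dial | about 99.5° (1.74 rad), 3 at its mark | 1.571 to 2.199 rad |
| Right dial | about 253° (4.42 rad), 7 at its mark | 4.084 to 4.712 rad |
| Latch | about 40 mm along, end stop felt at about 6 N | above 36 mm |

- **Dials:** I stopped each one at the first clear moment rise, about 0.17 N m, then backed it off about 2° before releasing. The latch later slid at about 3 N, well beyond its 1.5 mm locked travel.
- **Gripper:** it is open and about 140 mm above where it released the latch, with no contact force.
- **Bystanders:** the adapter and the red plug look undisturbed in the last picture. I did not re-measure the other loose items, but the gripper passed high over that area.

**Disagreements:**
- Turning the left dial back about 7° from its stop showed no clear opposite stop, though only about 4° of play was expected. The forward stop came at the same place twice, and the latch then opened.
- The fin ends about 20 mm short of the green mark in the last picture. The two coloured marks are about 100 mm apart, so I took them as showing direction, not end positions.

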